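# Lock a mended rubber stamp in a ratchet clamp

### The job

The split wooden foot of the rubber stamp has been glued and must now set in the ratchet clamp, which was put away locked shut. Unlock the clamp by pressing its loose finger ring down (sideways to the teeth, gently, without bending the handle far) and letting it open fully past the last tooth; stand the stamp upright on the board between the jaws with the long sides of its foot facing the jaws, and let go. Then push the loose ring in, click by click, until the jaw grips the stamp firmly, two clicks past the point where it is first squeezed: enough for the glue, not so hard that the foot is crushed. Leave the clamp locked on the upright stamp and do not disturb the glue stick, the ink pad or the clip tub.

Things in the scene. Friction and masses are not known exactly. Their poses are not given: they have to be found in the camera images.
- stamp: brown wooden rubber stamp, loose, 40 to 70 g, standing: foot block 20 (its x) x 48 (its y) x 12 mm high, on it a round turned handle 20 mm at its thickest; 65 mm high in all, grasp the knob 35 to 62 mm up. Origin: centre of the underside; z up.
- clamp: ratchet clamp: big steel locking forceps screwed flat on a fixed plywood board 104 x 232 mm, top at z = 10 mm. Forceps at z = 34 to 42 mm, ratchet bar on the fixed handle up to 51. Origin: on the worktop under the pivot; +y to the rings, -y to the jaws; the handle on the +x side is fixed, the loose one (with the ring to move) is on the -x side, nearer the robot.
- pivot (a point): pivot screw of the clamp, at the height of the handles' top (z = 42 mm); the loose handle turns about the vertical line through it.
- ring (a point): centre of the loose handle's finger ring, at its top (z = 42 mm at rest); ring 37 mm outside, 21 mm inside, 8 mm thick. 116 mm from the pivot, moves on an arc about it. To close, push its outer side in along the arc; to unlock, press it down and keep it down while it goes out past the last tooth.
- clamp_arm (a joint): angle of the loose handle, rad: 0.68 fully open, smaller when closing; 0.08 to 0.16 as found (locked, jaws too close for the stamp). Fifteen teeth hold it at 0.08, 0.108 ... 0.475, a click each 0.028; above 0.49 it is clear of them. A return spring opens it (at the ring 1 N when open, 3 N when shut); riding the teeth adds up to 2 N. Eased off, it springs back up to one click.
- clamp_handle (a joint): how far the loose handle is bent down, rad: 0 at rest. The ring drops 11.5 mm per 0.1 rad and takes 1.5 N and then about 0.7 N a mm. The teeth are clear at 0.025 (ring 3 mm down, about 4 N); 0.06 is safe; over 0.11 (12 mm, 10 N) the handle is spoilt. Let up too early, it catches the next tooth.
- clamp_jaw: moving jaw limb with a round upright rubber nose (14 mm thick, z = 11 to 21 mm), swinging in from +x. Springy: once it holds the stamp against the foot of the fixed jaw, each click adds about 8 N of squeeze and 4.4 N to the push at the ring. The glue needs 5 to 19 N of squeeze (easing off when the push reaches about 11 N is right); over 24 N crushes the wood. Origin on the pivot axis.
- work_spot (a point): point on the board's top (z = 10 mm) midway between the open jaws, 60 mm from the pivot, where the stamp should stand. There the nose's face is 17 mm to +x; the fixed jaw's foot (26 mm wide, on a thumb screw that does not run back) is 17 to 30 mm to -x, set differently each time, not measured; so the nose grips the stamp first at an arm angle of 0.21 to 0.43.
- glue: glue stick standing upright, grey cap, 26 mm thick, 88 mm high, loose bystander; origin under its centre.
- ink_pad: closed dark red stamp pad 63 x 93 x 15 mm, loose bystander; origin under its centre.
- tub: small round grey tub of paper clips, 66 mm wide, 34 mm high, loose bystander; origin under its centre.

How it is judged:
On the way, in this order (a step that is already met when the one before it is completed fails the run):
1. the clamp is unlocked and springs fully open (value of joint clamp_arm above 0.6 rad), for 0.2 s.
2. the stamp stands upright on the board between the open jaws, let go (y of stamp in the frame of clamp between -0.073 and -0.047 m and z of stamp in the frame of clamp between 0.007 and 0.0135 m and x of stamp in the frame of clamp between -0.012 and 0.026 m and angle between stamp's own z axis and vertical below 0.1 rad and contact force between the fingers and stamp below 0.1 N and value of joint clamp_arm above 0.52 rad), for 0.2 s.
At the end, for the whole second after the job is handed in: clamp locked by its teeth (handle angle under 0.48 rad), squeezing the stamp's foot with 5 to 19 N; stamp at rest, upright within 0.07 rad, underside on the board (within 3 mm), within 13 mm of the jaws' line (clamp y = -60 mm), long sides to the jaws within 0.2 rad (contact force between clamp_jaw and stamp between 5 and 19 N and value of joint clamp_arm below 0.48 rad and y of stamp in the frame of clamp between -0.073 and -0.047 m and z of stamp in the frame of clamp between 0.007 and 0.0135 m and x of stamp in the frame of clamp between -0.012 and 0.026 m and angle between stamp's own z axis and vertical below 0.07 rad and angle between the y axis of stamp and the y axis of clamp, either way round below 0.2 rad and linear speed of stamp below 0.01 m/s); the robot touches nothing.
It fails at once if the jaw crushes the stamp's foot (over 24 N) (contact force between clamp_jaw and stamp above 24 N).
It fails at once if the loose handle is bent down too far (over 0.11 rad) (value of joint clamp_handle above 0.11 rad).
It fails at once if the stamp is tipped over (over 0.5 rad) (angle between stamp's own z axis and vertical above 0.5 rad).
It fails at once if the glue stick, the ink pad or the clip tub is shifted by more than 20 mm (distance of any of glue, ink_pad, tub from where it was at the start of the episode above 0.02 m).
It also fails if it takes over 72 s, if anything falls off the work surface, if the arm or the gripper's body presses on something with over 40 N, if the wrist force passes 120 N, or if a joint passes its speed limit or range.

### The arm

A 7-joint arm with a two-finger parallel gripper is mounted at the origin on a cart in front of the work surface, level with it; the furniture and walls round the work are solid. World frame = base frame: x ahead of the robot, y to its left, z up, the work surface at z = 0. Lengths are in m, angles in rad, forces in N, time in s.
With the tool pointing down it reaches from about 0.4 to 0.85 m from the base axis. Payload 4.5 kg.
Tool frame: the origin (TCP) lies at the very end of the fingers, on their centre line; the grasp point (between the pads) lies 19 mm behind it (r.grip_point_offset is the distance from the TCP to the grasp point, in m); z points along the fingers, y is the line along which they close (so a half turn about z gives the same grasp; the last joint's range is limited). The gripper opens to 88 mm and grips with 3 to 60 N. Pads are 18 mm wide; open, the fingers measure 123 mm over their backs; the gripper's body (75 mm by 187 mm) begins 45 mm behind the grasp point.
Start: joints at [1.338, 0.689, -0.195, 1.565, 0.157, 0.902, -0.215], TCP at [0.165, -0.603, 0.239] pointing down, gripper open.
Joint ranges: [-3.01, 3.01], [-0.46, 2.08], [-1.47, 1.51], [0.13, 2.56], [-1, 4.14], [0.04, 2.09], [-2.66, 2.66]. Speed limits (rad/s): [2.57, 2.57, 3.14, 3.14, 3.14, 3.14, 3.14].

### API

Orientations are given as a unit quaternion [x, y, z, w].
In Python, from plant import r gives the robot as it stands.
- The arm moves only by the tool carry_out, never from a script. Its argument "rows" is a list of rows, each a list of 3 entries, a list of its own where there are three numbers: the shift along the tool's x, y, z in cm, then the turn, a rotation vector about the tool's x, y, z in degrees, then the closure, from 0 (fully open) to 1 (shut). A call has 1 to 12 rows; each row is the pose to reach, as a shift and turn from the pose commanded when the call began, along the tool's axes at that moment; what a row does not reach only later rows make up. A row lasts 1/10 s, in which the tool goes at most 50 mm and 8.59 degrees, less where a joint would pass 70% of its speed; a pose out of reach is approached as far as the arm can. A call with a gripper value outside its range is refused whole. The fingers move at their own pace and stop on an object; "newtons" is the grip in N (left out, the last holds). Time passes only in rows, so rows that repeat a pose let the fingers close. It gives the time, the measured TCP pose, the force, the opening and the grip force at its end, in the units of the state.
- r.get_state(): the state, without advancing time (a new reading comes with each control period).
- r.snapshot(name): name is "scene" or "side" or "wrist"; returns a dict with "image" (420x560x3 uint8, red, green, blue), "fx", "fy", "cx", "cy" (pixels), "dist_coeffs" ([k1, k2, p1, p2, k3] as OpenCV has them; the pictures are not rectified), "pose" (4x4, takes a point from camera to world coordinates). Camera axes: x right, y up, looking along -z (the intrinsics and any distortion apply to the point x, -y, -z); pixel columns grow to the right and rows downward; lengths in m; the calibration is good to about 2 mm. A picture is of the moment at which its call begins. There is no depth.
- r.finish_job(): hands the job in; it is judged then, once.
The state is a dict: "clock": time; "q": joint angles; "qd": joint speeds; "joint_torque": joint torques, N m; "tool_pos": TCP position; "eef_rot": TCP orientation; "contact_force": force on the tool from outside, world axes, zero at the start; "moment": the same for the moment, N m; "opening": opening from 0.0 (shut) to 1.0 (fully open); "finger_force": force on a finger pad.
Only numpy, scipy, OpenCV 4.12 (cv2) and the standard library are available. Lean on these libraries where they do the work, as an engineer would, in place of code of your own. Each camera call takes 0.05 s, during which the arm holds its last target. There are 200 camera calls.

## Working session

There is one attempt and no reset: what is moved stays moved. The work goes in short steps, Python scripts to look and compute and a tool call to move; the robot and the scene stay as the last step left them, time stands still between calls to the robot, and variables do not carry over. Pictures are saved under pics/ and viewed, at most 10 in all, crops included, and the job is handed in when it is done.

Besides the shell and the picture viewer there is one more tool, called after "Call:" in YAML: its name, and indented under it one key for each argument. carry_out: Moves the arm, as the interface text tells. Its arguments: {"type":"object","properties":{"rows":{"type":"array"},"newtons":{"type":"number"}},"required":["rows"]}

```bash
ls && mkdir -p pics
python3 - <<'E'
from plant import r
import cv2,json,numpy as np
s=r.get_state();print({k:np.round(v,3).tolist() for k,v in s.items()}, r.grip_point_offset)
for n in("scene","side"):
    d=r.snapshot(n);cv2.imwrite(f"pics/{n}0.png",d["image"][:,:,::-1])
    print(n,d["fx"],d["fy"],d["cx"],d["cy"],d["dist_coeffs"],np.round(d["pose"],4).tolist())
E
```

```text
pics
{'clock': 0.0, 'q': [1.338, 0.69, -0.195, 1.566, 0.157, 0.903, -0.215], 'qd': [-0.001, 0.0, -0.0, 0.001, 0.001, -0.001, -0.001], 'joint_torque': [-0.0, -52.756, -1.267, -15.343, -0.053, 0.007, 0.0], 'tool_pos': [0.165, -0.602, 0.238], 'eef_rot': [0.991, 0.133, -0.0, -0.001], 'contact_force': [-0.117, -0.357, -0.568], 'moment': [0.022, -0.005, 0.001], 'finger_force': 0.0, 'opening': 1.002} 0.0187
scene 409.8372444180309 409.8372444180309 282.10964078098243 206.39136270229326 [0.00682423 0.         0.         0.         0.        ] [[-0.86, 0.2679, -0.4343, 0.1754], [-0.5097, -0.4087, 0.7571, 0.4488], [0.0253, 0.8724, 0.4881, 0.4487], [0.0, 0.0, 0.0, 1.0]]
side 421.4400702617176 421.4400702617176 279.53053229177567 212.22068185361329 [-0.12599175  0.          0.          0.          0.        ] [[-0.9716, 0.1293, -0.1982, 0.3424], [-0.2364, -0.5628, 0.7921, 0.5604], [-0.0091, 0.8164, 0.5774, 0.6401], [0.0, 0.0, 0.0, 1.0]]
```

View pics/scene0.png

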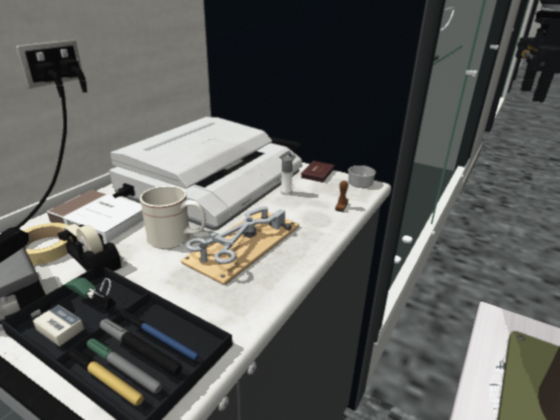

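View pics/side0.png

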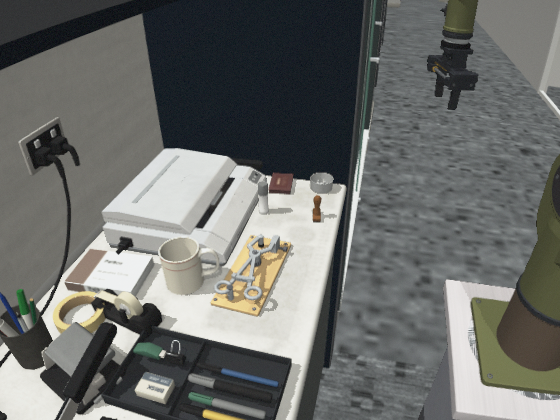

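The scene view shows the board around (243,245), the stamp at (342,195), the glue stick at (288,175), the pad at (318,171) and the tub at (361,177). In the side view the board is at (253,272), the loose ring at about (252,293), the stamp at (317,208), the glue stick at (263,196), the pad at (281,183) and the tub at (321,183).

```bash
cat > h.py <<'E'
import numpy as np,cv2
from scipy.spatial.transform import Rotation as R
def ray(d,uv):
    K=np.array([[d["fx"],0,d["cx"]],[0,d["fy"],d["cy"]],[0,0,1]])
    p=cv2.undistortPoints(np.float64([[uv]]),K,np.float64(d["dist_coeffs"]))[0,0]
    P=np.array(d["pose"]);v=P[:3,:3]@np.array([p[0],-p[1],-1]);return P[:3,3],v/np.linalg.norm(v)
def onz(d,uv,z):
    o,v=ray(d,uv);return o+v*(z-o[2])/v[2]
def cross(d1,a,d2,b):
    o1,v1=ray(d1,a);o2,v2=ray(d2,b)
    t=np.linalg.lstsq(np.c_[v1,-v2],o2-o1,rcond=None)[0]
    p,q=o1+v1*t[0],o2+v2*t[1];return (p+q)/2,np.linalg.norm(p-q)
def proj(d,p):
    P=np.linalg.inv(d["pose"]);c=P[:3,:3]@np.array(p)+P[:3,3]
    x,y=c[0]/-c[2],-c[1]/-c[2];s=1+d["dist_coeffs"][0]*(x*x+y*y)
    return d["fx"]*x*s+d["cx"],d["fy"]*y*s+d["cy"]
def totool(s,p):
    "world point -> shift in tool axes, cm"
    return 100*R.from_quat(s["eef_rot"]).inv().apply(np.array(p)-s["tool_pos"])
E
python3 - <<'E'
from h import *
from plant import r
D={n:r.snapshot(n) for n in("scene","side")}
box={"scene":(175,200,305,285),"side":(205,225,300,320)}
sb={"scene":(330,175,355,215),"side":(308,190,328,225)}
for n,d in D.items():
    im=d["image"];hsv=cv2.cvtColor(im,cv2.COLOR_RGB2HSV)
    def mask(b,lo,hi):
        m=cv2.inRange(hsv,np.array(lo),np.array(hi));k=np.zeros_like(m);k[b[1]:b[3],b[0]:b[2]]=m[b[1]:b[3],b[0]:b[2]];return k
    m=mask(box[n],(8,70,120),(28,255,255));c=cv2.convexHull(np.vstack(cv2.findContours(m,0,2)[0]))
    for e in(.02,.03,.05,.08):
        q=cv2.approxPolyDP(c,e*cv2.arcLength(c,True),True)
        if len(q)==4:break
    q=q[:,0].astype(float);w=np.array([onz(d,p,.01) for p in q])
    print(n,"board px",q.tolist(),"\n",w.round(3).tolist(),"sides",[round(np.linalg.norm(w[i]-w[i-1]),3) for i in range(len(w))],"ctr",w.mean(0).round(4))
    m=mask(sb[n],(0,90,30),(20,255,200));ys,xs=np.nonzero(m);print("stamp bbox",xs.min(),xs.max(),ys.min(),ys.max(),"low",onz(d,(xs[ys>ys.max()-6].mean(),ys.max()-3),0.006).round(3))
    top=(xs[ys<ys.min()+4].mean(),ys.min()+2);print("stamp knob top ray z=.06",onz(d,top,.06).round(3))
a=cv2.resize(D["scene"]["image"][150:285,175:395],None,fx=3.6,fy=3.6,interpolation=cv2.INTER_CUBIC)
cv2.imwrite("pics/scene_c.png",a[:,:,::-1])
b=cv2.resize(D["side"]["image"][165:320,205:345],None,fx=3.8,fy=3.8,interpolation=cv2.INTER_CUBIC)
cv2.imwrite("pics/side_c.png",b[:,:,::-1]);print(a.shape,b.shape)
E
```

```text
scene board px [[297.0, 224.0], [224.0, 283.0], [182.0, 262.0], [259.0, 212.0]] 
 [[0.503, -0.185, 0.01], [0.515, 0.041, 0.01], [0.611, 0.035, 0.01], [0.595, -0.184, 0.01]] sides [np.float64(0.092), np.float64(0.226), np.float64(0.096), np.float64(0.22)] ctr [ 0.5557 -0.073   0.01  ]
stamp bbox 336 346 181 210 low [ 0.46  -0.306  0.006]
stamp knob top ray z=.06 [ 0.462 -0.318  0.06 ]
side board px [[211.0, 304.0], [251.0, 235.0], [290.0, 243.0], [257.0, 315.0]] 
 [[0.617, 0.035, 0.01], [0.603, -0.196, 0.01], [0.505, -0.188, 0.01], [0.52, 0.041, 0.01]] sides [np.float64(0.098), np.float64(0.232), np.float64(0.098), np.float64(0.229)] ctr [ 0.5613 -0.0769  0.01  ]
stamp bbox 313 320 196 220 low [ 0.463 -0.31   0.006]
stamp knob top ray z=.06 [ 0.465 -0.316  0.06 ]
(486, 792, 3) (589, 532, 3)
```

View pics/side_c.png

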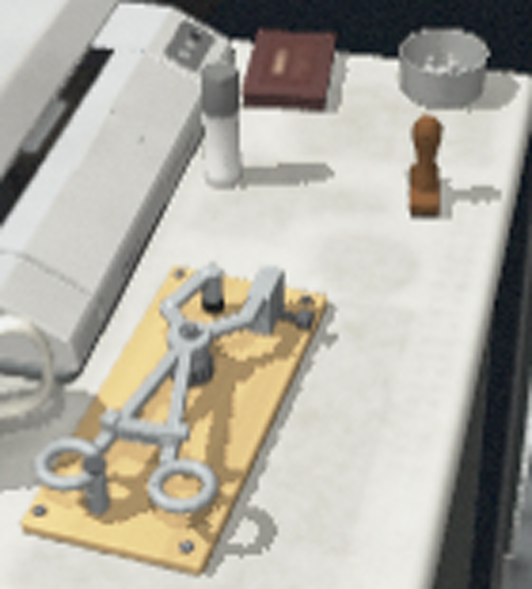

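In the enlarged side view the pivot is at px (255,252.4), the loose ring's centre at (252.6,292.9), the fixed ring at (222.9,286.8) and the stamp foot at (317,218). The jaws point away from the camera, towards -y.

Run:
```python
from h import *
from plant import r
d=r.snapshot("side");w=r.snapshot("wrist");s=r.get_state()
for n,p,z in[("pivot",(255,252.4),.042),("ring",(252.6,292.9),.042),("fixring",(222.9,286.8),.042),("nose",(260.5,245),.016),("glue",(263.5,212),0),("pad",(281,187),.01),("tub",(321,190),0),("partition edge",(345,185),0),("partL",(262,176),0),("mugtopR",(203,245),.095),("desk edge",(327,330),0)]:
    print(n,onz(d,p,z).round(3))
Rt=R.from_quat(s["eef_rot"]).as_matrix();P=np.array(w["pose"])
print("wristcam in tool",(Rt.T@(P[:3,3]-s["tool_pos"])).round(3),"look",(Rt.T@-P[:3,2]).round(3),"up",(Rt.T@P[:3,1]).round(3),w["fx"])
# shifts for waypoints in tool axes
for p in[(.30,-.36,.24),(.42,-.25,.24)]: print(p,totool(s,p).round(1))
print("tool yaw x axis",Rt[:,0].round(3))
```

```text
pivot [ 0.564 -0.101  0.042]
ring [0.534 0.016 0.042]
fixring [0.597 0.013 0.042]
nose [ 0.568 -0.158  0.016]
glue [ 0.604 -0.309  0.   ]
pad [ 0.584 -0.425  0.01 ]
tub [ 0.473 -0.45   0.   ]
partition edge [ 0.409 -0.493  0.   ]
partL [ 0.658 -0.489  0.   ]
mugtopR [ 0.654 -0.04   0.095]
desk edge [0.383 0.039 0.   ]
wristcam in tool [ 0.077  0.001 -0.147] look [-0.298  0.     0.955] up [ 0.955 -0.001  0.298] 346.946548132345
(0.3, -0.36, 0.24) [ 19.4 -19.8  -0.1]
(0.42, -0.25, 0.24) [ 33.9 -27.3  -0.1]
tool yaw x axis [ 0.965  0.264 -0.   ]
```

Call:
carry_out:
  rows:
    - [[4,-4,0],[0,0,3],0]
    - [[8,-8,0],[0,0,6],0]
    - [[12,-12,0],[0,0,9],0]
    - [[16,-16,0],[0,0,12],0]
    - [[20,-20,0],[0,0,15],0]
    - [[24,-23,0],[0,0,19],0.3]
    - [[28,-25,0],[0,0,19],0.6]
    - [[32,-28,0],[0,0,19],1]
    - [[36,-31,0],[0,0,19],1]
    - [[40,-33,0],[0,0,19],1]
    - [[44.5,-36,0],[0,0,19],1]
    - [[44.5,-36,0],[0,0,19],1]

```text
clock: 1.5
tool_pos: [0.5025, -0.1335, 0.2389]
eef_rot: [1.0, -0.029, 0.001, -0.001]
contact_force: [0.0, -0.4, 0.0]
opening: 0.389
finger_force: 0.0
```

Run:
```python
from h import *
from plant import r
d=r.snapshot("wrist");s=r.get_state();print(s["clock"],s["tool_pos"],R.from_quat(s["eef_rot"]).as_matrix()[:,0].round(3),s["contact_force"])
np.save("w1.npy",d,allow_pickle=True)
a=cv2.resize(d["image"],None,fx=1.42,fy=1.42,interpolation=cv2.INTER_CUBIC);cv2.imwrite("pics/w1.png",a[:,:,::-1]);print(a.shape)
```

```text
1.55 [ 0.50472103 -0.13068139  0.23887089] [ 0.998 -0.055  0.005] [ 2.80689365  1.89664386 -0.02073432]
(596, 795, 3)
```

View pics/w1.png

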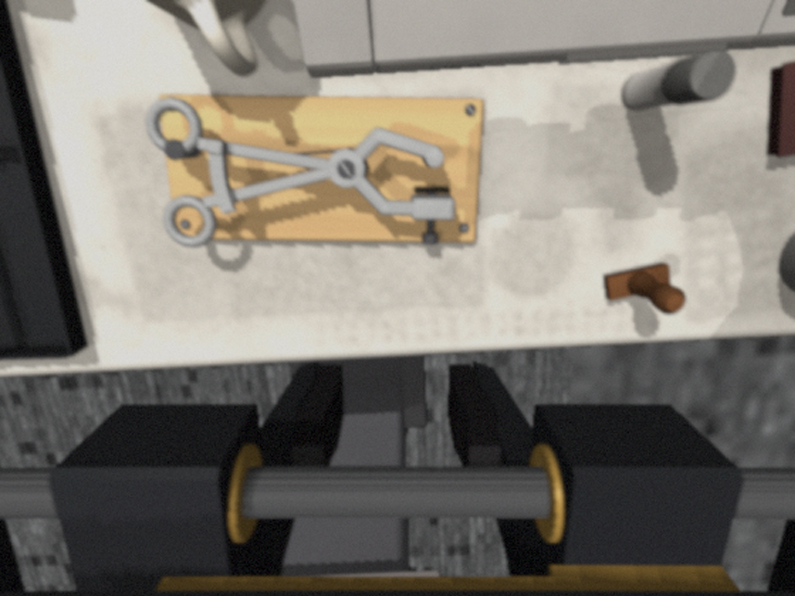

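The wrist view (scaled by 1.42) shows the pivot at (347,169), the loose ring at (189,221) and the fixed ring at (173,125). The jaw foot is at (432,188), and the board corners are at (482,99) and (478,240). The stamp foot runs from (605,287) to (669,275), with the knob at (670,298).

Run:
```python
from h import *
from plant import r
d=np.load("w1.npy",allow_pickle=True).item();s=r.get_state();k=1.42
f=lambda u,v,z:onz(d,(u/k,v/k),z)
B=[f(*p,.01) for p in[(163,95),(482,99),(478,240)]]
print("board",np.round(B,4).tolist(),[np.linalg.norm(B[0]-B[1]).round(3),np.linalg.norm(B[1]-B[2]).round(3)])
piv=f(347,169,.042);ring=f(189,221,.042);fr=f(173,125,.042)
print("pivot",piv.round(4),"ring",ring.round(4),np.linalg.norm(ring-piv).round(4),"fix",fr.round(4),np.linalg.norm(fr-piv).round(4))
print("foot",f(432,188,.016).round(4),"nose top",f(433,159,.042).round(4),"jawfoot ends",f(414,190,.02).round(3),f(450,190,.02).round(3))
y=B[0]-B[1];yaw=np.arctan2(y[1],y[0])-np.pi/2;print("clamp yaw",yaw)
x2=B[1]-B[2];print("yaw by short side",np.arctan2(x2[1],x2[0]))
C=R.from_euler("z",yaw)
print("ring in clamp",C.inv().apply(ring-piv).round(4),"fix",C.inv().apply(fr-piv).round(4))
sp=C.apply([0,-.06,0])+piv;print("work spot",sp.round(4))
a,b=f(605,276,0),f(667,264,0);e=b-a;print("stamp edge len",np.linalg.norm(e).round(4),"dir yaw rel y",(np.arctan2(e[1],e[0])-np.pi/2)%np.pi-np.pi*0,a.round(4),b.round(4))
im=d["image"];hsv=cv2.cvtColor(im,cv2.COLOR_RGB2HSV);m=cv2.inRange(hsv,np.array((0,110,30)),np.array((15,255,210)));m[:, :410]=0;m[:170]=0;m[240:]=0;m[:,500:]=0
ys,xs=np.nonzero(m);print("stamp bbox*k",[v*k for v in(xs.min(),xs.max(),ys.min(),ys.max())])
c=m.copy();print("foot centre from corners:",((a+b)/2).round(4),"knob top at .062",f(670,298,.060).round(4))
print("table edge",f(400,360,0).round(3))
```

```text
board [[0.6221, 0.0237, 0.01], [0.6067, -0.2014, 0.01], [0.5059, -0.1979, 0.01]] [np.float64(0.226), np.float64(0.101)]
pivot [ 0.5657 -0.1049  0.042 ] ring [0.5369 0.008  0.042 ] 0.1165 fix [0.6   0.007 0.042] 0.117
foot [ 0.5476 -0.1635  0.016 ] nose top [ 0.5688 -0.1631  0.042 ] jawfoot ends [ 0.547 -0.15   0.02 ] [ 0.546 -0.176  0.02 ]
clamp yaw -0.06833040502507814
yaw by short side -0.03533908770153467
ring in clamp [-0.0364  0.1107  0.    ] fix [0.0266 0.1139 0.    ]
work spot [ 0.5616 -0.1647  0.042 ]
stamp edge len 0.0491 dir yaw rel y 0.14563300211933594 [ 0.4686 -0.3014  0.    ] [ 0.4757 -0.35    0.    ]
stamp bbox*k [np.float64(606.3399999999999), np.float64(681.5999999999999), np.float64(265.53999999999996), np.float64(309.56)]
foot centre from corners: [ 0.4722 -0.3257  0.    ] knob top at .062 [ 0.4674 -0.3218  0.06  ]
table edge [ 0.404 -0.132  0.   ]
```

Run:
```python
from h import *
from plant import r
s=r.get_state();print(s["clock"],s["tool_pos"].round(4) if hasattr(s["tool_pos"],"round") else s["tool_pos"],R.from_quat(s["eef_rot"]).as_matrix().round(3).tolist(),np.round(s["qd"],3),s["contact_force"])
print(totool(s,(.537,.008,.042)))
```

```text
1.55 [ 0.5047 -0.1307  0.2389] [[0.998, -0.055, 0.005], [-0.055, -0.998, 0.004], [0.005, -0.004, -1.0]] [ 0.059 -0.017  0.014  0.05   0.01  -0.018  0.082] [ 2.80689365  1.89664386 -0.02073432]
[  2.37007681 -13.94011818  19.75808481]
```

Call:
carry_out:
  rows:
    - [[1,-4,0],[0,0,0],1]
    - [[2,-8,1],[0,0,0],1]
    - [[3,-12,4],[0,0,0],1]
    - [[3,-14.5,8],[0,0,0],1]
    - [[3,-14.5,12],[0,0,0],1]
    - [[3,-14.5,15],[0,0,0],1]
    - [[3,-14.5,16],[0,0,0],1]
    - [[3,-14.5,16],[0,0,0],1]
    - [[3,-14.5,16],[0,0,0],1]

```text
clock: 2.45
tool_pos: [0.5394, 0.004, 0.0798]
eef_rot: [0.999, -0.033, 0.001, 0.0]
contact_force: [-0.3, 0.0, 0.6]
opening: 0.006
finger_force: 0.0
```

Run:
```python
from h import *
from plant import r
d=r.snapshot("side");d2=r.snapshot("wrist");s=r.get_state();print(s["clock"],np.round(s["tool_pos"],4),R.from_quat(s["eef_rot"]).as_matrix().round(3).tolist(),s["contact_force"],s["opening"])
print(totool(s,(.537,.008,.042)))
a=cv2.resize(d["image"][190:330,195:315],None,fx=3.5,fy=3.5,interpolation=cv2.INTER_CUBIC)
b=cv2.resize(d2["image"][:300,60:360],(380,380));o=np.zeros((490,800,3),np.uint8);o[:,:420]=a;o[:380,420:]=b
cv2.imwrite("pics/p1.png",o[:,:,::-1])
```

```text
2.55 [0.5397 0.0042 0.0804] [[0.998, -0.065, 0.003], [-0.065, -0.998, 0.0], [0.003, -0.0, -1.0]] [-0.00884155 -0.07855373 -0.32170319] 0.006982311781522003
[-0.30728248 -0.36507982  3.83426615]
```

View pics/p1.png

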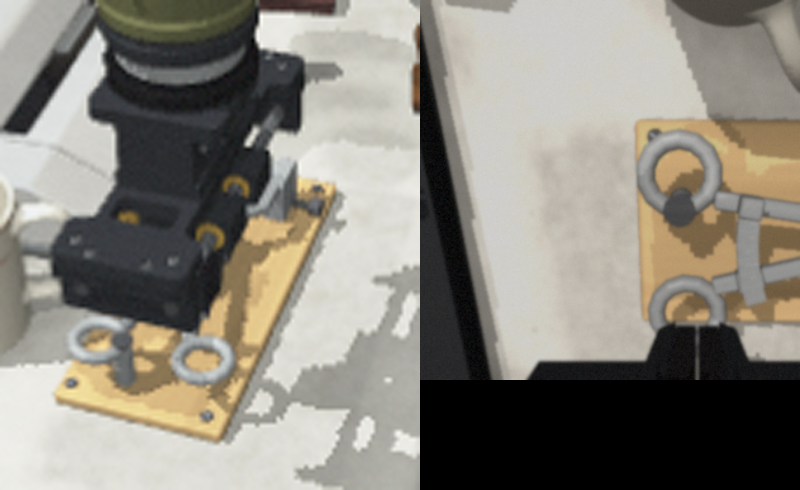

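The side crop shows the closed fingers above the loose ring. In the wrist crop the ring's centre is at about (687,316), which is raw px (270.7,249.4).

Run:
```python
from h import *
from plant import r
d=r.snapshot("wrist");s=r.get_state()
p=onz(d,(270.7,249.4),.042);print(p.round(4),totool(s,p).round(2)); q=onz(d,((679-420)/1.2667+60,173/1.2667),.042);print("fixring",q.round(4),np.linalg.norm(p-[.5657,-.1049,.042]),np.linalg.norm(q-[.5657,-.1049,.042]))
print(s["tool_pos"],s["contact_force"])
```

```text
[0.5352 0.008  0.042 ] [-0.48 -0.35  3.83]
fixring [0.5995 0.0067 0.042 ] 0.11693183957700073 0.11660047145707383
[0.53961996 0.00421666 0.08030185] [-0.12501206 -0.41998824  0.73915346]
```

Call:
carry_out:
  rows:
    - [[-0.4,-0.35,1.5],[0,0,0],1]
    - [[-0.4,-0.35,3.0],[0,0,0],1]
    - [[-0.4,-0.35,3.5],[0,0,0],1]
    - [[-0.4,-0.35,3.7],[0,0,0],1]
    - [[-0.4,-0.35,3.9],[0,0,0],1]
    - [[-0.4,-0.35,3.9],[0,0,0],1]
    - [[-0.4,-0.35,3.9],[0,0,0],1]

```text
clock: 3.3
tool_pos: [0.5345, 0.0077, 0.0402]
eef_rot: [0.999, -0.033, -0.0, 0.0]
contact_force: [-0.2, -0.7, 0.8]
opening: 0.005
finger_force: 0.2
```

Call:
carry_out:
  rows:
    - [[0,0,0.1],[0,0,0],1]
    - [[0,0,0.2],[0,0,0],1]
    - [[0,0,0.3],[0,0,0],1]
    - [[0,0,0.3],[0,0,0],1]

```text
clock: 3.7
tool_pos: [0.5351, 0.0083, 0.0366]
eef_rot: [0.999, -0.032, 0.0, -0.0]
contact_force: [0.2, 0.6, 0.3]
opening: 0.003
finger_force: 0.3
```

Call:
carry_out:
  rows:
    - [[0,0,-1.0],[0,0,0],1]
    - [[0,0,-1.5],[0,0,0],0.77]
    - [[0,0,-1.5],[0,0,0],0.77]
    - [[0,0,-1.5],[0,0,0],0.77]
    - [[0,0,-0.8],[0,0,0],0.77]
    - [[0,0,-0.4],[0,0,0],0.77]
    - [[0,0,-0.2],[0,0,0],0.77]
    - [[0,0,-0.2],[0,0,0],0.77]

```text
clock: 4.5
tool_pos: [0.5345, 0.0084, 0.0381]
eef_rot: [0.999, -0.032, -0.0, -0.0]
contact_force: [1.3, 0.5, 0.1]
opening: 0.227
finger_force: 0.2
```

Run:
```python
from h import *
from plant import r
d=r.snapshot("side");d2=r.snapshot("wrist");d3=r.snapshot("scene");s=r.get_state();print(s["clock"],np.round(s["tool_pos"],4),s["contact_force"],s["opening"])
a=cv2.resize(d["image"][240:330,205:295],(400,400),interpolation=cv2.INTER_CUBIC)
b=cv2.resize(d2["image"][120:320,180:380],(400,400))
o=np.zeros((400,800,3),np.uint8);o[:,:400]=a;o[:,400:]=b
cv2.imwrite("pics/p2.png",o[:,:,::-1])
```

```text
4.65 [0.5347 0.0081 0.0386] [ 0.65550688  1.0181219  -0.40609746] 0.23360841681774222
```

View pics/p2.png

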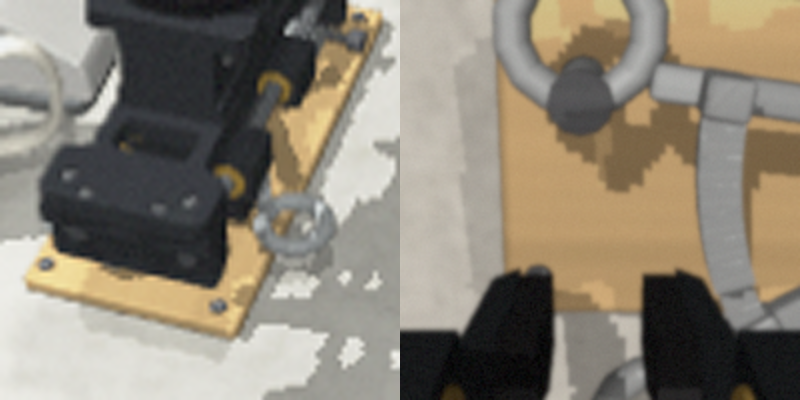

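The side crop shows the loose ring swung outwards to crop (295,225), which is raw (271.4,290.7). The clamp has released; I'll check how far it opened.

Run:
```python
from h import *
from plant import r
d=r.snapshot("side");p0=onz(d,(252.6,292.9),.042);p=onz(d,(271.4,290.7),.042);piv0=onz(d,(255,252.4),.042)
for q in(p0,p):
    v=q-np.array([.5657,-.1049,.042])+np.array([.536,.008,.042])-p0
    print(q.round(4),np.linalg.norm(v).round(4),"angle from clamp y",np.arctan2(-v[0],v[1])+.065)
```

```text
[0.5345 0.0156 0.042 ] 0.1167 angle from clamp y 0.3222365158084212
[0.5004 0.0014 0.042 ] 0.1176 angle from clamp y 0.638528628474788
```

Call:
carry_out:
  rows:
    - [[0,0,-2.0],[0,0,0],1]
    - [[-1.8,1.0,-2.5],[0,0,0],1]
    - [[-3.55,2.1,-2.5],[0,0,0],1]
    - [[-3.55,2.1,-2.0],[0,0,0],1]
    - [[-3.55,2.1,-1.0],[0,0,0],1]
    - [[-3.55,2.1,-0.5],[0,0,0],1]
    - [[-3.55,2.1,-0.5],[0,0,0],1]

```text
clock: 5.4
tool_pos: [0.4986, -0.0097, 0.0425]
eef_rot: [0.999, -0.032, -0.0, -0.0]
contact_force: [0.4, -0.7, 0.4]
opening: 0.004
finger_force: 0.0
```

Call:
carry_out:
  rows:
    - [[0,0,0.3],[0,0,0],1]
    - [[0,0,0.6],[0,0,0],1]
    - [[0,0,0.7],[0,0,0],1]
    - [[-0.3,0.2,0.7],[0,0,0],1]
    - [[-0.7,0.6,0.7],[0,0,0],1]

```text
clock: 5.9
tool_pos: [0.4898, -0.0153, 0.0368]
eef_rot: [0.999, -0.032, -0.001, -0.0]
contact_force: [-1.8, 1.1, 5.8]
opening: 0.006
finger_force: 2.9
```

Call:
carry_out:
  rows:
    - [[-0.4,0.5,0],[0,0,0],1]
    - [[-0.8,1.0,0],[0,0,0],1]
    - [[-0.8,1.0,0],[0,0,0],1]

```text
clock: 6.2
tool_pos: [0.4797, -0.0259, 0.0369]
eef_rot: [0.999, -0.033, -0.002, 0.0]
contact_force: [-3.4, 1.5, 6.2]
opening: 0.007
finger_force: 3.1
```

Run:
```python
from h import *
from plant import r
d=r.snapshot("side");d2=r.snapshot("scene");s=r.get_state();print(s["clock"],np.round(s["tool_pos"],4),s["contact_force"],s["opening"])
a=cv2.resize(d["image"][225:325,205:305],(400,400),interpolation=cv2.INTER_CUBIC)
b=cv2.resize(d2["image"][190:290,170:270],(400,400),interpolation=cv2.INTER_CUBIC)
cv2.imwrite("pics/p3.png",np.hstack([a,b])[:,:,::-1])
```

```text
6.3 [ 0.4803 -0.0253  0.0369] [-3.26020175  1.90742732  7.09064674] 0.007734794447440229
```

View pics/p3.png

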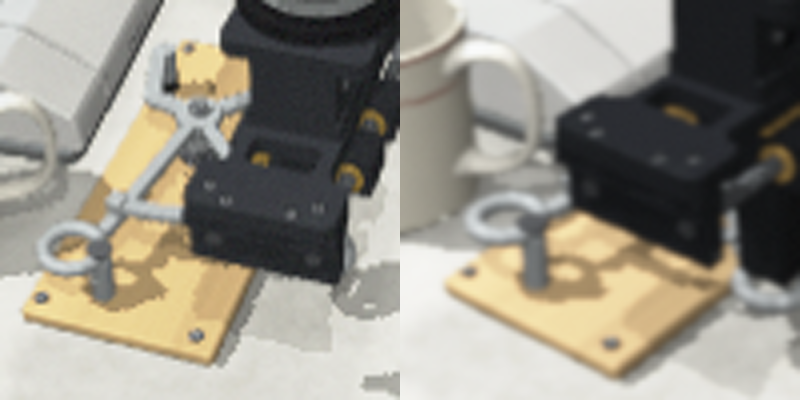

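The side crop shows the handle swung far out under the gripper, with the ring's edge at about (345,265). The tool stands at the fully-open angle, so I can lift now.

Call:
carry_out:
  rows:
    - [[0,0,-0.5],[0,0,0],1]
    - [[0,0,-2],[0,0,0],1]
    - [[0,0,-6],[0,0,0],1]
    - [[2,4,-10],[0,0,0],1]
    - [[2,8,-12],[0,0,0],1]
    - [[2,12,-12],[0,0,0],0.5]
    - [[2,12,-12],[0,0,0],0.5]
    - [[2,12,-12],[0,0,0],0.5]

```text
clock: 7.1
tool_pos: [0.4943, -0.1482, 0.157]
eef_rot: [0.999, -0.034, 0.001, 0.0]
contact_force: [0.9, 0.4, -0.8]
opening: 0.252
finger_force: 0.0
```

Run:
```python
from h import *
from plant import r
d=r.snapshot("wrist");s=r.get_state();print(s["clock"],np.round(s["tool_pos"],4),R.from_quat(s["eef_rot"]).as_matrix()[:,0],s["contact_force"],s["opening"])
np.save("w2.npy",d,allow_pickle=True)
a=cv2.resize(d["image"][:270],None,fx=1.42,fy=1.42,interpolation=cv2.INTER_CUBIC);cv2.imwrite("pics/w2.png",a[:,:,::-1])
```

```text
7.15 [ 0.4943 -0.1463  0.1567] [ 9.97867615e-01 -6.52676368e-02  5.98275796e-04] [-0.08152509 -0.82631526 -1.09810586] 0.2991970630596566
```

View pics/w2.png

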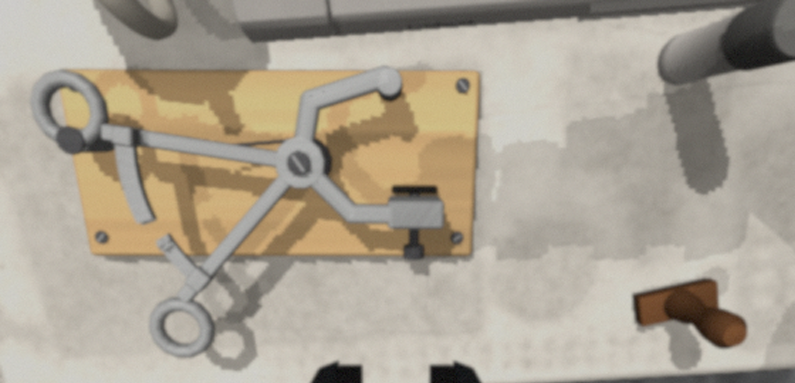

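The wrist view shows the clamp fully open: pivot (302,161), ring (181,327), nose (388,85), jaw foot face (415,188). The stamp foot's far edge runs from (634,294) to (716,280), and the knob is at (727,328).

Run:
```python
from h import *
from plant import r
d=np.load("w2.npy",allow_pickle=True).item();s=r.get_state();k=1.42
f=lambda u,v,z:onz(d,(u/k,v/k),z)
piv=f(302,161,.042);ring=f(181,327,.042);C=R.from_euler("z",-.065)
rel=lambda p:(C.inv().apply(p-piv)*1000).round(1)
print("piv",piv.round(4),"ring",ring.round(4),rel(ring))
c=[f(*p,.01) for p in[(93,254),(470,255),(481,70),(62,70)]];print("board",np.round(c,4).tolist());e=c[0]-c[1];print("yaw",np.arctan2(e[1],e[0])-np.pi/2);e=c[3]-c[2];print("yaw",np.arctan2(e[1],e[0])-np.pi/2)
for n,p in[("jawfoot top face L",(393,187)),("R",(437,187)),("nose",(388,88))]:
    print(n,[rel(f(*p,z)) for z in(.02,.03)])
im=d["image"];hsv=cv2.cvtColor(im,cv2.COLOR_RGB2HSV);m=cv2.inRange(hsv,np.array((0,110,20)),np.array((15,255,210)));m[:,:430]=0;m[:185]=0;m[260:]=0;m[:,540:]=0
n,l,st,ce=cv2.connectedComponentsWithStats(m);i=1+st[1:,4].argmax();M=(l==i).astype(np.uint8)
h=cv2.convexHull(cv2.findContours(M,0,2)[0][0]);q=cv2.approxPolyDP(h,2.,True)[:,0];print("hull*k",(q*k).round().tolist())
a,b=f(634,294,0),f(716,280,0);e=a-b;yw=np.arctan2(e[1],e[0])-np.pi/2;S=R.from_euler("z",yw)
print("edge len",np.linalg.norm(e),"yaw",yw,"centre",((a+b)/2+S.apply([-.01,0,0])).round(4),"knob top(.057)",f(727,328,.055).round(4))
```

```text
piv [ 0.5662 -0.1061  0.042 ] ring [ 0.4807 -0.0266  0.042 ] [-90.5  73.8   0. ]
board [[0.5199, 0.0326, 0.01], [0.504, -0.1954, 0.01], [0.6065, -0.2036, 0.01], [0.6213, 0.0237, 0.01]]
yaw -0.06990095742740321
yaw -0.06522118720023129
jawfoot top face L [array([-14.9, -46.5, -22. ]), array([-14.1, -46.5, -12. ])]
R [array([-14.9, -71.3, -22. ]), array([-14.1, -70.5, -12. ])]
nose [array([ 36.6, -44. , -22. ]), array([ 35.6, -44.1, -12. ])]
hull*k [[744.0, 334.0], [740.0, 341.0], [723.0, 345.0], [643.0, 324.0], [638.0, 318.0], [636.0, 297.0], [711.0, 281.0], [743.0, 322.0]]
edge len 0.051467699223423306 yaw 0.11416849605401547 centre [ 0.4619 -0.3282  0.    ] knob top(.057) [ 0.4647 -0.3259  0.055 ]
```

Call:
carry_out:
  rows:
    - [[-0.5,4.5,0],[0,0,-3],0.4]
    - [[-1,9,0],[0,0,-6],0.4]
    - [[-1.5,13.5,0],[0,0,-9],0.4]
    - [[-1.9,18.1,0],[0,0,-11.2],0.4]
    - [[-1.9,18.1,2],[0,0,-11.2],0.4]
    - [[-1.9,18.1,4],[0,0,-11.2],0.4]
    - [[-1.9,18.1,4],[0,0,-11.2],0.4]
    - [[-1.9,18.1,4],[0,0,-11.2],0.4]

```text
clock: 7.95
tool_pos: [0.4642, -0.3241, 0.1165]
eef_rot: [0.998, 0.067, -0.0, -0.001]
contact_force: [-0.2, -0.3, 0.8]
opening: 0.6
finger_force: 0.0
```

Run:
```python
from h import *
from plant import r
d={n:r.snapshot(n) for n in("side","scene","wrist")};s=r.get_state();print(s["clock"],np.round(s["tool_pos"],4),R.from_quat(s["eef_rot"]).as_matrix()[:,0],s["contact_force"],s["opening"])
print(totool(s,(.464,-.326,.033)))
w=d["wrist"];print([np.round(proj(w,p)).tolist() for p in[(.464,-.326,.055),(.464,-.326,0)]])
a=cv2.resize(d["side"]["image"][150:250,260:360],(400,400),interpolation=cv2.INTER_CUBIC)
b=cv2.resize(w["image"][100:300,180:380],(400,400),interpolation=cv2.INTER_CUBIC)
cv2.imwrite("pics/p4.png",np.hstack([a,b])[:,:,::-1])
```

```text
8.1 [ 0.4645 -0.3253  0.1176] [0.99126013 0.13191354 0.00147119] [-0.36505751 -0.15525643  0.13685025] 0.6008292941402238
[-0.07428212  0.05428712  8.46364416]
[[278.0, 228.0], [278.0, 204.0]]
```

View pics/p4.png

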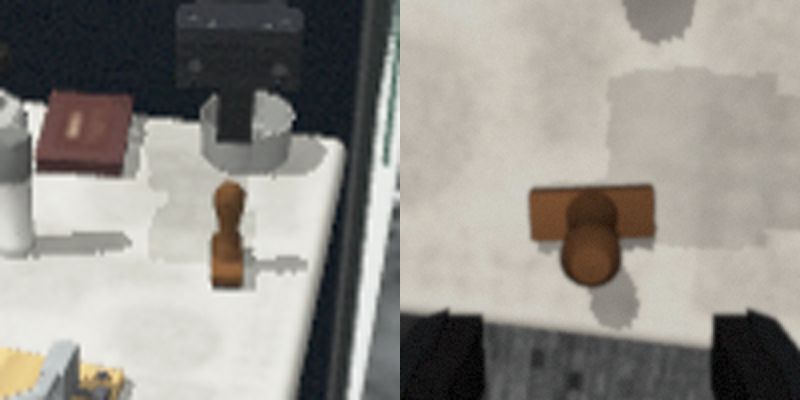

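In the wrist crop the knob is at (591,257), which is raw (275.5,228.5) and within a pixel or so of where I predicted it. The foot is turned about 1.4° from the tool axes.

Call:
carry_out:
  newtons: 15
  rows:
    - [[0,0,3],[0,0,-1.4],0.4]
    - [[0,0,6],[0,0,-1.4],0.4]
    - [[0,0,7.8],[0,0,-1.4],0.4]
    - [[0,0,8.4],[0,0,-1.4],0.4]
    - [[0,0,8.4],[0,0,-1.4],0.6]
    - [[0,0,8.4],[0,0,-1.4],1]
    - [[0,0,8.4],[0,0,-1.4],1]
    - [[0,0,8.4],[0,0,-1.4],1]
    - [[0,0,8.4],[0,0,-1.4],1]
    - [[0,0,8.4],[0,0,-1.4],1]

```text
clock: 9.1
tool_pos: [0.4638, -0.3258, 0.0333]
eef_rot: [0.997, 0.078, 0.0, 0.0]
contact_force: [0.5, 0.8, 3.9]
opening: 0.192
finger_force: 14.7
```

Call:
carry_out:
  rows:
    - [[0,0,-3],[0,0,0],1]
    - [[0,0,-6],[0,0,0],1]
    - [[2,-2,-8],[0,0,2],1]
    - [[5,-5,-8],[0,0,5],1]
    - [[8,-9,-8],[0,0,9],1]
    - [[11,-12.5,-8],[0,0,12.7],1]
    - [[12.4,-14.3,-8],[0,0,12.7],1]
    - [[12.4,-14.3,-8],[0,0,12.7],1]
    - [[12.4,-14.3,-8],[0,0,12.7],1]

```text
clock: 10.0
tool_pos: [0.5634, -0.1658, 0.1126]
eef_rot: [0.999, -0.033, -0.0, 0.0]
contact_force: [-0.4, -0.1, -0.5]
opening: 0.19
finger_force: 14.9
```

Run:
```python
from h import *
from plant import r
w=r.snapshot("wrist");s=r.get_state();print(s["clock"],np.round(s["tool_pos"],4),R.from_quat(s["eef_rot"]).as_matrix()[:,0],s["contact_force"],s["opening"])
print(totool(s,(.564,-.1656,.0435)))
C=R.from_euler("z",-.066);pv=np.array([.566,-.1055,0])
o=w["image"].copy()
for c in[(-8,-36),(12,-36),(12,-84),(-8,-84)]:
    p=proj(w,pv+C.apply([c[0]/1e3,c[1]/1e3,.010]));cv2.circle(o,tuple(int(round(v)) for v in p),1,(255,0,0),-1)
o=cv2.resize(o[60:330,140:420],(800,770))[:600];cv2.imwrite("pics/p5.png",o[:,:,::-1])
```

```text
10.05 [ 0.5628 -0.1671  0.1126] [ 0.99768357 -0.06801466 -0.00122428] [ 0.24234182  0.30293826 -0.01312597] 0.18963937583338442
[ 0.11958762 -0.17259858  6.90737494]
```

View pics/p5.png

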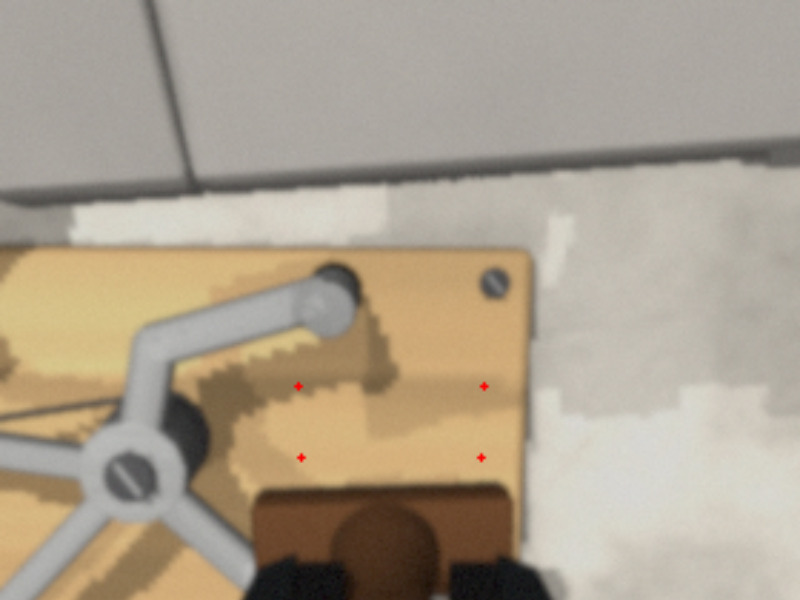

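The stamp hangs upright and square above the board. The target corners I marked at (298,386) to (484,457) lie clear of the nose at (330,300). Lowering now.

Call:
carry_out:
  rows:
    - [[0.3,-0.1,2],[0,0,0],1]
    - [[0.3,-0.1,4],[0,0,0],1]
    - [[0.3,-0.1,5.5],[0,0,0],1]
    - [[0.3,-0.1,6.3],[0,0,0],1]
    - [[0.3,-0.1,6.7],[0,0,0],1]
    - [[0.3,-0.1,6.9],[0,0,0],1]
    - [[0.3,-0.1,6.9],[0,0,0],1]
    - [[0.3,-0.1,6.9],[0,0,0],1]

```text
clock: 10.85
tool_pos: [0.5673, -0.1648, 0.0443]
eef_rot: [0.999, -0.033, 0.001, 0.0]
contact_force: [-0.6, -0.9, -1.6]
opening: 0.188
finger_force: 14.9
```

Call:
carry_out:
  rows:
    - [[0,0,0.05],[0,0,0],1]
    - [[0,0,0.1],[0,0,0],1]
    - [[0,0,0.1],[0,0,0],1]
    - [[0,0,0.1],[0,0,0],1]

```text
clock: 11.25
tool_pos: [0.5674, -0.1644, 0.0432]
eef_rot: [0.999, -0.033, 0.001, -0.0]
contact_force: [-0.1, 1.4, 4.5]
opening: 0.189
finger_force: 14.7
```

Call:
carry_out:
  rows:
    - [[0,0,0],[0,0,0],0.75]
    - [[0,0,0],[0,0,0],0.7]
    - [[0,0,0],[0,0,0],0.66]
    - [[0,0,0],[0,0,0],0.66]
    - [[0,0,-1],[0,0,0],0.66]
    - [[0,0,-3],[0,0,0],0.66]
    - [[0,0,-6],[0,0,0],0.66]
    - [[0,0,-10],[0,0,0],0.66]
    - [[-4,0,-12],[0,0,0],1]
    - [[-8,0,-12],[0,0,0],1]
    - [[-8,0,-12],[0,0,0],1]

```text
clock: 12.35
tool_pos: [0.4796, -0.1594, 0.1636]
eef_rot: [0.999, -0.034, -0.004, 0.0]
contact_force: [-0.1, 0.6, -0.4]
opening: 0.091
finger_force: 0.0
```

Run:
```python
from h import *
from plant import r
s=r.get_state();print(s["clock"],np.round(s["tool_pos"],4),R.from_quat(s["eef_rot"]).as_matrix()[:,0])
C=R.from_euler("z",-.066);pv=np.array([.566,-.1055,0])
w=r.snapshot("wrist")
for n in("wrist","side","scene"):
    d=r.snapshot(n);hsv=cv2.cvtColor(d["image"],cv2.COLOR_RGB2HSV);m=cv2.inRange(hsv,np.array((0,110,20)),np.array((13,255,200)))
    c=[proj(d,pv+C.apply([.005,-.06,z])) for z in(.012,.07)];u=np.mean(c,0)
    k=np.zeros_like(m);a,b=int(u[0]),int(u[1]);q=60 if n=="wrist" else 25;k[max(0,b-q):b+q,max(0,a-q):a+q]=1
    nn,l,st,ce=cv2.connectedComponentsWithStats(m*k)
    if nn<2: print(n,"none",c);continue
    i=1+st[1:,4].argmax();h=cv2.convexHull(cv2.findContours((l==i).astype(np.uint8),0,2)[0][0]);p=cv2.approxPolyDP(h,1.5,True)[:,0]
    print(n,"expected base/top",np.round(c,1).tolist(),"bbox",st[i],"hull",p.tolist())
    for q in p: print("   ",q,"z.01",(C.inv().apply(onz(d,q,.01)-pv)*1e3).round(1)[:2],"z.065",(C.inv().apply(onz(d,q,.065)-pv)*1e3).round(1)[:2])
```

```text
12.35 [ 0.4796 -0.1594  0.1636] [ 0.99761765 -0.0684694  -0.00842376]
wrist expected base/top [[277.9, 92.7], [277.9, 90.9]] bbox [ 244   73   61   31 1307] hull [[303, 80], [303, 101], [246, 102], [245, 79], [272, 73], [301, 78]]
    [303  80] z.01 [ 14.8 -80.3] z.065 [ 11.9 -76.7]
    [303 101] z.01 [ -1.4 -80.7] z.065 [ -1.3 -76.9]
    [246 102] z.01 [ -2.2 -33.6] z.065 [ -1.9 -38.5]
    [245  79] z.01 [ 15.6 -33.3] z.065 [ 12.6 -38.3]
    [272  73] z.01 [ 20.1 -55.2] z.065 [ 16.2 -56.2]
    [301  78] z.01 [ 16.3 -78.7] z.065 [ 13.2 -75.3]
side expected base/top [[262.0, 244.4], [261.2, 224.5]] bbox [256 224  12  19  58] hull [[259, 224], [267, 240], [265, 242], [258, 241], [256, 227]]
    [259 224] z.01 [  39.6 -135.2] z.065 [ 12.8 -66.7]
    [267 240] z.01 [  0.  -81.1] z.065 [-23.3 -17.3]
    [265 242] z.01 [  2.1 -72.7] z.065 [-21.4  -9.6]
    [258 241] z.01 [ 19.2 -71.4] z.065 [-5.8 -8.5]
    [256 227] z.01 [  42.5 -121.5] z.065 [ 15.5 -54.1]
scene expected base/top [[265.4, 218.4], [265.5, 193.5]] bbox [259 193  12  25 147] hull [[265, 193], [270, 213], [259, 217], [260, 196]]
    [265 193] z.01 [  75.9 -154.6] z.065 [ 12.9 -69.1]
    [270 213] z.01 [ 12.4 -86.7] z.065 [-42.6  -9.7]
    [259 217] z.01 [ 21.  -59.4] z.065 [-35.1  14.2]
    [260 196] z.01 [  76.1 -135.6] z.065 [ 13.1 -52.5]
```

Call:
carry_out:
  rows:
    - [[-0.6,-2,0],[0,0,-8],1]
    - [[-1.2,-4,0],[0,0,-16],1]
    - [[-1.8,-6,0],[0,0,-24],1]
    - [[-2.4,-8,0],[0,0,-32],1]
    - [[-3,-10,0],[0,0,-40],1]
    - [[-3.6,-10.4,2],[0,0,-48],1]
    - [[-3.6,-10.4,5],[0,0,-53],1]
    - [[-3.6,-10.4,7],[0,0,-53],1]
    - [[-3.6,-10.4,7],[0,0,-53],1]
    - [[-3.6,-10.4,7],[0,0,-53],1]

```text
clock: 13.55
tool_pos: [0.4591, -0.053, 0.0926]
eef_rot: [0.909, 0.416, 0.0, 0.0]
contact_force: [1.0, -0.2, -0.1]
opening: 0.003
finger_force: 0.0
```

```bash
cat > st.py <<'E'
from h import *
from plant import r
s=r.get_state();C=R.from_euler("z",-.066);pv=np.array([.566,-.1055,0])
M=R.from_quat(s["eef_rot"]).as_matrix();X=C.inv().apply(M[:,0])
p=C.inv().apply(np.array(s["tool_pos"])-pv)*1e3;f=C.inv().apply(s["contact_force"])
yaw=np.arctan2(X[1],X[0]);t=np.array([np.cos(yaw),np.sin(yaw)]);n=np.array([-t[1],t[0]])
print("clock",s["clock"],"z",round(s["tool_pos"][2],4),"tcp clamp mm",p.round(1),"tool yaw in clamp(phi)",yaw.round(4),"| along t",(p[:2]@t).round(1),"radial",(p[:2]@n).round(1),"| force t,n,z",(f[:2]@t).round(2),(f[:2]@n).round(2),f[2].round(2),"pol",np.arctan2(-p[0],p[1]).round(4),"q",np.round(s["q"],2))
E
python3 st.py
```

```text
clock 13.55 z 0.0926 tcp clamp mm [-110.1   45.4   92.6] tool yaw in clamp(phi) 0.9245 | along t -30.1 radial 115.3 | force t,n,z 0.44 -0.89 -0.05 pol 1.18 q [ 0.11  0.76 -0.16  2.17  0.47  0.25 -1.17]
```

Call:
carry_out:
  rows:
    - [[0,0,3],[0,0,0],1]
    - [[0,0,5.5],[0,0,0],1]
    - [[0,0,6.2],[0,0,0],1]
    - [[0,0,6.2],[0,0,0],1]
    - [[0,0,6.2],[0,0,0],1]

```text
clock: 14.05
tool_pos: [0.4589, -0.0532, 0.0317]
eef_rot: [0.909, 0.416, 0.001, 0.0]
contact_force: [-0.2, 0.3, -1.3]
opening: 0.006
finger_force: 0.0
```

```bash
python3 st.py
```

```text
clock 14.05 z 0.0317 tcp clamp mm [-110.3   45.1   31.7] tool yaw in clamp(phi) 0.9242 | along t -30.5 radial 115.2 | force t,n,z 0.04 0.35 -1.31 pol 1.1829 q [ 0.04  0.89 -0.05  2.19  0.51  0.07 -1.21]
```

Call:
carry_out:
  rows:
    - [[0.29,-0.08,0],[0,0,1.4],1]
    - [[0.58,-0.14,0],[0,0,2.9],1]
    - [[0.88,-0.19,0],[0,0,4.3],1]
    - [[1.17,-0.24,0],[0,0,5.7],1]
    - [[1.47,-0.28,0],[0,0,7.2],1]
    - [[1.77,-0.32,0],[0,0,8.6],1]
    - [[1.77,-0.32,0],[0,0,8.6],1]
    - [[1.77,-0.32,0],[0,0,8.6],1]

```text
clock: 14.85
tool_pos: [0.467, -0.0377, 0.0307]
eef_rot: [0.938, 0.347, -0.0, 0.0]
contact_force: [-0.4, -0.3, 0.4]
opening: 0.006
finger_force: 0.5
```

```bash
python3 st.py
```

```text
clock 14.85 z 0.0307 tcp clamp mm [-103.2   61.2   30.7] tool yaw in clamp(phi) 0.7746 | along t -31.0 radial 115.9 | force t,n,z -0.53 0.04 0.38 pol 1.036 q [ 0.01  0.89 -0.05  2.17  0.42  0.09 -1.3 ]
```

Call:
carry_out:
  rows:
    - [[0.29,-0.08,0],[0,0,1.4],1]
    - [[0.58,-0.14,0],[0,0,2.9],1]
    - [[0.88,-0.19,0],[0,0,4.3],1]
    - [[1.17,-0.24,0],[0,0,5.7],1]
    - [[1.47,-0.28,0],[0,0,7.2],1]
    - [[1.77,-0.32,0],[0,0,8.6],1]
    - [[1.77,-0.32,0],[0,0,8.6],1]
    - [[1.77,-0.32,0],[0,0,8.6],1]

```text
clock: 15.65
tool_pos: [0.4783, -0.0236, 0.0306]
eef_rot: [0.961, 0.276, -0.0, -0.0]
contact_force: [-2.9, -0.6, -1.5]
opening: 0.009
finger_force: 1.3
```

```bash
cat >> st.py <<'E'
# ring seen in side view: bright grey blob position not needed; report stamp mask in scene view
d=r.snapshot("scene");hsv=cv2.cvtColor(d["image"],cv2.COLOR_RGB2HSV);m=cv2.inRange(hsv,np.array((0,110,20)),np.array((13,255,200)));m[:,:240]=0;m[:,290:]=0;m[:180]=0;m[230:]=0
ys,xs=np.nonzero(m)
if len(xs):print("stamp px",len(xs),xs.mean().round(2),ys.mean().round(2),"top row",ys.min(),xs[ys<ys.min()+5].mean().round(2),"bottom",ys.max(),xs[ys>ys.max()-5].mean().round(2))
E
python3 st.py
```

```text
clock 15.65 z 0.0306 tcp clamp mm [-93.   75.9  30.6] tool yaw in clamp(phi) 0.6246 | along t -31.0 radial 115.9 | force t,n,z -2.75 1.02 -1.53 pol 0.8859 q [-0.02  0.89 -0.05  2.14  0.34  0.12 -1.39]
```

Call:
carry_out:
  rows:
    - [[0.2,-0.05,0],[0,0,1.0],1]
    - [[0.4,-0.1,0],[0,0,2.0],1]
    - [[0.58,-0.14,0],[0,0,2.9],1]
    - [[0.58,-0.14,0],[0,0,2.9],1]

```text
clock: 16.1
tool_pos: [0.4828, -0.0192, 0.0306]
eef_rot: [0.968, 0.251, -0.0, -0.0]
contact_force: [-3.8, 0.0, -1.1]
opening: 0.005
finger_force: 1.6
```

Call:
carry_out:
  rows:
    - [[0.2,-0.05,0],[0,0,1.0],1]
    - [[0.4,-0.1,0],[0,0,2.0],1]
    - [[0.4,-0.1,0],[0,0,2.0],1]

```text
clock: 16.4
tool_pos: [0.4863, -0.0162, 0.0307]
eef_rot: [0.972, 0.234, 0.001, -0.0]
contact_force: [-2.8, -0.1, -1.8]
opening: 0.006
finger_force: 1.7
```

```bash
python3 st.py
```

```text
clock 16.4 z 0.0307 tcp clamp mm [-85.4  83.9  30.7] tool yaw in clamp(phi) 0.5385 | along t -30.3 radial 115.8 | force t,n,z -2.58 1.17 -1.82 pol 0.7943 q [-0.03  0.89 -0.05  2.12  0.29  0.14 -1.44]
```

Call:
carry_out:
  rows:
    - [[0.2,-0.05,0],[0,0,1.0],1]
    - [[0.4,-0.1,0],[0,0,2.0],1]
    - [[0.4,-0.1,0],[0,0,2.0],1]

```text
clock: 16.75
tool_pos: [0.4891, -0.0136, 0.0307]
eef_rot: [0.976, 0.217, 0.0, -0.0]
contact_force: [-3.5, -0.2, -1.8]
opening: 0.007
finger_force: 1.8
```

Call:
carry_out:
  rows:
    - [[0.17,-0.04,0],[0,0,0.8],1]
    - [[0.33,-0.08,0],[0,0,1.6],1]
    - [[0.33,-0.08,0],[0,0,1.6],1]

```text
clock: 17.05
tool_pos: [0.4918, -0.0115, 0.0307]
eef_rot: [0.979, 0.203, 0.0, -0.0]
contact_force: [-4.7, 0.6, -2.2]
opening: 0.005
finger_force: 1.9
```

```bash
python3 st.py
```

```text
clock 17.05 z 0.0307 tcp clamp mm [-80.2  88.9  30.7] tool yaw in clamp(phi) 0.4757 | along t -30.6 radial 115.8 | force t,n,z -4.03 2.46 -2.22 pol 0.7342 q [-0.04  0.9  -0.05  2.1   0.25  0.15 -1.48]
```

Call:
carry_out:
  rows:
    - [[0.08,-0.02,0],[0,0,0.4],1]
    - [[0.16,-0.04,0],[0,0,0.8],1]
    - [[0.16,-0.04,0],[0,0,0.8],1]

```text
clock: 17.4
tool_pos: [0.4927, -0.0108, 0.0307]
eef_rot: [0.98, 0.197, -0.0, 0.0]
contact_force: [-4.1, -0.0, -2.1]
opening: 0.002
finger_force: 2.3
```

Call:
carry_out:
  rows:
    - [[0.08,-0.02,0],[0,0,0.4],1]
    - [[0.16,-0.04,0],[0,0,0.8],1]
    - [[0.16,-0.04,0],[0,0,0.8],1]

```text
clock: 17.7
tool_pos: [0.4944, -0.0096, 0.0307]
eef_rot: [0.982, 0.19, 0.0, -0.0]
contact_force: [-3.7, 0.0, -2.4]
opening: 0.005
finger_force: 2.1
```

Call:
carry_out:
  rows:
    - [[0.08,-0.02,0],[0,0,0.4],1]
    - [[0.16,-0.04,0],[0,0,0.8],1]
    - [[0.16,-0.04,0],[0,0,0.8],1]

```text
clock: 18.0
tool_pos: [0.4954, -0.0088, 0.0307]
eef_rot: [0.983, 0.183, -0.0, -0.0]
contact_force: [-4.7, 0.1, -2.6]
opening: 0.006
finger_force: 2.4
```

```bash
python3 st.py
```

```text
clock 18.0 z 0.0307 tcp clamp mm [-76.8  91.8  30.7] tool yaw in clamp(phi) 0.4339 | along t -31.1 radial 115.6 | force t,n,z -4.32 1.77 -2.56 pol 0.6965 q [-0.05  0.9  -0.05  2.09  0.23  0.16 -1.5 ]
```

Call:
carry_out:
  rows:
    - [[0.08,-0.02,0],[0,0,0.4],1]
    - [[0.16,-0.04,0],[0,0,0.8],1]
    - [[0.16,-0.04,0],[0,0,0.8],1]

```text
clock: 18.35
tool_pos: [0.4971, -0.0077, 0.0307]
eef_rot: [0.984, 0.176, 0.0, -0.0]
contact_force: [-4.2, 0.2, -1.9]
opening: 0.011
finger_force: 2.1
```

Call:
carry_out:
  rows:
    - [[0.08,-0.02,0],[0,0,0.4],1]
    - [[0.16,-0.04,0],[0,0,0.8],1]
    - [[0.16,-0.04,0],[0,0,0.8],1]

```text
clock: 18.65
tool_pos: [0.4981, -0.0069, 0.0307]
eef_rot: [0.986, 0.169, -0.0, 0.0]
contact_force: [-4.0, 0.0, -3.0]
opening: 0.006
finger_force: 2.4
```

```bash
python3 st.py
```

```text
clock 18.65 z 0.0307 tcp clamp mm [-74.2  93.9  30.7] tool yaw in clamp(phi) 0.4059 | along t -31.2 radial 115.6 | force t,n,z -3.8 1.34 -3.01 pol 0.6693 q [-0.05  0.9  -0.04  2.08  0.21  0.17 -1.52]
```

Call:
carry_out:
  rows:
    - [[0.08,-0.02,0],[0,0,0.4],1]
    - [[0.16,-0.04,0],[0,0,0.8],1]
    - [[0.16,-0.04,0],[0,0,0.8],1]

```text
clock: 19.0
tool_pos: [0.4998, -0.0059, 0.0307]
eef_rot: [0.987, 0.162, 0.0, -0.0]
contact_force: [-4.7, 1.4, -2.4]
opening: 0.002
finger_force: 2.2
```

Call:
carry_out:
  rows:
    - [[0.08,-0.02,0],[0,0,0.4],1]
    - [[0.16,-0.04,0],[0,0,0.8],1]
    - [[0.16,-0.04,0],[0,0,0.8],1]

```text
clock: 19.3
tool_pos: [0.5007, -0.0052, 0.0307]
eef_rot: [0.988, 0.155, -0.0, 0.0]
contact_force: [-4.6, -0.5, -1.7]
opening: 0.004
finger_force: 2.6
```

```bash
cat >> st.py <<'E'
w=r.snapshot("wrist");hsv=cv2.cvtColor(w["image"],cv2.COLOR_RGB2HSV);m=cv2.inRange(hsv,np.array((0,110,20)),np.array((13,255,200)))
n,l,st,ce=cv2.connectedComponentsWithStats(m)
for i in 1+np.argsort(-st[1:,4])[:2]:print("wrist blob",st[i],ce[i].round(1),(C.inv().apply(onz(w,ce[i],.03)-pv)*1e3).round(1))
print("expected stamp px",proj(w,pv+C.apply([0,-.058,.03])))
E
python3 st.py
```

```text
clock 19.3 z 0.0307 tcp clamp mm [-71.8  95.8  30.7] tool yaw in clamp(phi) 0.3779 | along t -31.4 radial 115.5 | force t,n,z -4.58 0.93 -1.73 pol 0.6435 q [-0.06  0.9  -0.04  2.07  0.2   0.17 -1.54]
wrist blob [245 313   1   2   2] [245.  313.5] [-98.7 101.8  30. ]
wrist blob [307 396   2   1   2] [307.5 396. ] [-134.1   53.4   30. ]
expected stamp px (np.float64(646.0461484208058), np.float64(253.0841946825731))
```

Run:
```python
from h import *
from plant import r
C=R.from_euler("z",-.066);pv=np.array([.566,-.1055,0])
for n in("side","scene"):
    d=r.snapshot(n);hsv=cv2.cvtColor(d["image"],cv2.COLOR_RGB2HSV);m=cv2.inRange(hsv,np.array((0,110,20)),np.array((13,255,200)))
    c=[proj(d,pv+C.apply([.0,-.06,z])) for z in(.012,.07)];a,b=np.mean(c,0).astype(int)
    k=np.zeros_like(m);k[b-30:b+30,a-30:a+30]=1;ys,xs=np.nonzero(m*k)
    print(n,"exp base/top",np.round(c,1).tolist(),"px",len(xs))
    for y in range(ys.min(),ys.max()+1):
        q=xs[ys==y]; print(y,(q.min(),q.max()) if len(q) else None,end="; ")
    print()
    g=cv2.cvtColor(d["image"],cv2.COLOR_RGB2GRAY);print(g[b-12:b+16:2,a-18:a+20:2])
```

```text
side exp base/top [[264.1, 244.8], [263.3, 224.9]] px 0Traceback (most recent call last):
  File "<stdin>", line 9, in <module>
    return umr_minimum(a, axis, None, out, keepdims, initial, where)
ValueError: zero-size array to reduction operation minimum which has no identity
```

Call:
carry_out:
  rows:
    - [[0.08,-0.02,0],[0,0,0.4],1]
    - [[0.16,-0.04,0],[0,0,0.8],1]
    - [[0.16,-0.04,0],[0,0,0.8],1]

```text
clock: 19.75
tool_pos: [0.5014, -0.0047, 0.0306]
eef_rot: [0.989, 0.148, -0.001, 0.0]
contact_force: [-5.7, -0.1, -1.9]
opening: 0.007
finger_force: 3.0
```

Call:
carry_out:
  rows:
    - [[0.08,-0.02,0],[0,0,0.4],1]
    - [[0.16,-0.04,0],[0,0,0.8],1]
    - [[0.16,-0.04,0],[0,0,0.8],1]

```text
clock: 20.05
tool_pos: [0.5025, -0.004, 0.0306]
eef_rot: [0.99, 0.141, -0.001, 0.0]
contact_force: [-5.9, -0.1, -0.7]
opening: 0.004
finger_force: 3.3
```

```bash
python3 st.py | head -1
```

```text
clock 20.05 z 0.0306 tcp clamp mm [-70.1  97.1  30.6] tool yaw in clamp(phi) 0.3497 | along t -32.6 radial 115.3 | force t,n,z -5.71 1.59 -0.71 pol 0.6252 q [-0.06  0.9  -0.04  2.07  0.18  0.18 -1.55]
```

Call:
carry_out:
  rows:
    - [[0.08,-0.02,0],[0,0,0.4],1]
    - [[0.16,-0.04,0],[0,0,0.8],1]
    - [[0.16,-0.04,0],[0,0,0.8],1]

```text
clock: 20.45
tool_pos: [0.503, -0.0035, 0.0305]
eef_rot: [0.991, 0.134, -0.002, 0.0]
contact_force: [-7.5, -0.6, -0.2]
opening: 0.007
finger_force: 3.9
```

```bash
python3 st.py | head -1
```

```text
clock 20.45 z 0.0305 tcp clamp mm [-69.6  97.7  30.5] tool yaw in clamp(phi) 0.3355 | along t -33.5 radial 115.1 | force t,n,z -7.39 1.38 -0.24 pol 0.6191 q [-0.06  0.9  -0.04  2.06  0.17  0.19 -1.56]
```

Call:
carry_out:
  rows:
    - [[0.08,-0.02,0],[0,0,0.4],1]
    - [[0.16,-0.04,0],[0,0,0.8],1]
    - [[0.16,-0.04,0],[0,0,0.8],1]

```text
clock: 20.85
tool_pos: [0.5036, -0.0029, 0.0304]
eef_rot: [0.992, 0.127, -0.003, 0.001]
contact_force: [-8.5, -1.3, -0.4]
opening: 0.006
finger_force: 4.4
```

```bash
python3 st.py | head -1
```

```text
clock 20.85 z 0.0304 tcp clamp mm [-69.   98.2  30.4] tool yaw in clamp(phi) 0.3214 | along t -34.4 radial 115.0 | force t,n,z -8.58 0.89 -0.45 pol 0.6124 q [-0.06  0.9  -0.04  2.06  0.17  0.19 -1.57]
```

Call:
carry_out:
  rows:
    - [[0.08,-0.02,0],[0,0,0.4],1]
    - [[0.16,-0.04,0],[0,0,0.8],1]
    - [[0.16,-0.04,0],[0,0,0.8],1]

```text
clock: 21.25
tool_pos: [0.5051, -0.0021, 0.0305]
eef_rot: [0.993, 0.12, -0.003, 0.001]
contact_force: [-9.1, -1.1, 1.2]
opening: 0.004
finger_force: 4.4
```

```bash
python3 st.py | head -1
```

```text
clock 21.25 z 0.0305 tcp clamp mm [-67.6  99.1  30.5] tool yaw in clamp(phi) 0.3074 | along t -34.5 radial 115.0 | force t,n,z -9.1 1.12 1.17 pol 0.5987 q [-0.07  0.9  -0.04  2.06  0.16  0.19 -1.57]
```

Call:
carry_out:
  rows:
    - [[0.08,-0.02,0],[0,0,0.4],1]
    - [[0.12,-0.03,0],[0,0,0.6],1]
    - [[0.12,-0.03,0],[0,0,0.6],1]

```text
clock: 21.65
tool_pos: [0.5054, -0.0018, 0.0303]
eef_rot: [0.993, 0.115, -0.004, 0.001]
contact_force: [-8.6, -1.5, -0.2]
opening: 0.007
finger_force: 4.9
```

```bash
python3 st.py | head -1
```

```text
clock 21.65 z 0.0303 tcp clamp mm [-67.3  99.5  30.3] tool yaw in clamp(phi) 0.2969 | along t -35.3 radial 114.8 | force t,n,z -8.77 0.5 -0.19 pol 0.5951 q [-0.07  0.9  -0.04  2.05  0.15  0.2  -1.58]
```

Call:
carry_out:
  rows:
    - [[0.08,-0.02,0],[0,0,0.4],1]
    - [[0.16,-0.04,0],[0,0,0.8],1]
    - [[0.16,-0.04,0],[0,0,0.8],1]

```text
clock: 22.05
tool_pos: [0.5059, -0.0013, 0.0302]
eef_rot: [0.994, 0.108, -0.005, 0.001]
contact_force: [-11.0, -1.5, 0.4]
opening: 0.006
finger_force: 5.4
```

```bash
python3 st.py | head -1
```

```text
clock 22.05 z 0.0302 tcp clamp mm [-66.8 100.   30.2] tool yaw in clamp(phi) 0.2827 | along t -36.3 radial 114.7 | force t,n,z -11.07 0.9 0.4 pol 0.5892 q [-0.07  0.9  -0.03  2.05  0.15  0.2  -1.59]
```

Push has reached 11 N. I'll ease off in small steps, watching where the tooth takes over the load.

Call:
carry_out:
  rows:
    - [[-0.08,0.02,0],[0,0,-0.4],1]
    - [[-0.16,0.04,0],[0,0,-0.8],1]
    - [[-0.16,0.04,0],[0,0,-0.8],1]

```text
clock: 22.45
tool_pos: [0.5054, -0.0018, 0.0304]
eef_rot: [0.993, 0.115, -0.004, 0.001]
contact_force: [-9.5, -0.8, 0.3]
opening: 0.006
finger_force: 4.8
```

```bash
python3 st.py | head -1
```

```text
clock 22.45 z 0.0304 tcp clamp mm [-67.3  99.5  30.4] tool yaw in clamp(phi) 0.2971 | along t -35.3 radial 114.8 | force t,n,z -9.42 1.4 0.33 pol 0.595 q [-0.07  0.9  -0.04  2.05  0.15  0.2  -1.58]
```

Call:
carry_out:
  rows:
    - [[-0.08,0.02,0],[0,0,-0.4],1]
    - [[-0.16,0.04,0],[0,0,-0.8],1]
    - [[-0.16,0.04,0],[0,0,-0.8],1]

```text
clock: 22.85
tool_pos: [0.5048, -0.0023, 0.0305]
eef_rot: [0.992, 0.122, -0.003, 0.0]
contact_force: [-8.8, -1.1, -0.7]
opening: 0.007
finger_force: 4.3
```

```bash
python3 st.py | head -1
```

```text
clock 22.85 z 0.0305 tcp clamp mm [-67.9  99.   30.5] tool yaw in clamp(phi) 0.3112 | along t -34.3 radial 115.0 | force t,n,z -8.76 1.05 -0.71 pol 0.6011 q [-0.06  0.9  -0.04  2.06  0.16  0.19 -1.57]
```

Call:
carry_out:
  rows:
    - [[-0.08,0.02,0],[0,0,-0.4],1]
    - [[-0.16,0.04,0],[0,0,-0.8],1]
    - [[-0.16,0.04,0],[0,0,-0.8],1]

```text
clock: 23.25
tool_pos: [0.5046, -0.0026, 0.0306]
eef_rot: [0.992, 0.129, -0.002, 0.0]
contact_force: [-6.8, -0.4, -1.3]
opening: 0.003
finger_force: 3.5
```

```bash
python3 st.py | head -1
```

```text
clock 23.25 z 0.0306 tcp clamp mm [-68.   98.6  30.6] tool yaw in clamp(phi) 0.3255 | along t -32.9 radial 115.2 | force t,n,z -6.68 1.37 -1.27 pol 0.604 q [-0.06  0.9  -0.04  2.06  0.17  0.19 -1.56]
```

Call:
carry_out:
  rows:
    - [[-0.08,0.02,0],[0,0,-0.4],1]
    - [[-0.16,0.04,0],[0,0,-0.8],1]
    - [[-0.16,0.04,0],[0,0,-0.8],1]

```text
clock: 23.65
tool_pos: [0.5045, -0.0029, 0.0307]
eef_rot: [0.991, 0.136, -0.0, 0.0]
contact_force: [-6.2, 1.0, -1.7]
opening: 0.004
finger_force: 2.6
```

```bash
python3 st.py | head -1
```

```text
clock 23.65 z 0.0307 tcp clamp mm [-68.1  98.4  30.7] tool yaw in clamp(phi) 0.3397 | along t -31.5 radial 115.4 | force t,n,z -5.69 2.61 -1.67 pol 0.6057 q [-0.06  0.9  -0.04  2.06  0.18  0.18 -1.56]
```

Call:
carry_out:
  rows:
    - [[-0.3,0.05,0],[0,0,0],1]
    - [[-0.8,0.05,0],[0,0,0],1]
    - [[-2,0,0],[0,0,0],1]
    - [[-3.5,0,-1],[0,0,0],1]
    - [[-4,0,-5],[0,0,0],1]
    - [[-4,0,-10],[0,0,6],1]
    - [[-4,3,-13],[0,0,14],1]
    - [[-4,7,-13],[0,0,20],1]
    - [[-4,11,-13],[0,0,24],1]
    - [[-4,12,-13],[0,0,24],1]
    - [[-4,12,-13],[0,0,24],1]

```text
clock: 24.85
tool_pos: [0.5002, -0.1317, 0.1613]
eef_rot: [0.997, -0.074, 0.002, 0.001]
contact_force: [0.1, 0.4, -0.7]
opening: 0.008
finger_force: 0.0
```

Run:
```python
from h import *
from plant import r
C=R.from_euler("z",-.066);pv=np.array([.566,-.1055,0]);s=r.get_state();print(s["clock"],s["tool_pos"],s["contact_force"])
for n in("wrist","side","scene"):
    d=r.snapshot(n);hsv=cv2.cvtColor(d["image"],cv2.COLOR_RGB2HSV);m=cv2.inRange(hsv,np.array((0,110,20)),np.array((13,255,200)))
    c=[proj(d,pv+C.apply([-.004,-.058,z])) for z in(.012,.07)];a,b=np.mean(c,0).astype(int)
    q=60 if n=="wrist" else 25;k=np.zeros_like(m);k[max(0,b-q):b+q,max(0,a-q):a+q]=1
    nn,l,st,ce=cv2.connectedComponentsWithStats(m*k)
    if nn<2: print(n,"none",c);continue
    i=1+st[1:,4].argmax();p=cv2.approxPolyDP(cv2.convexHull(cv2.findContours((l==i).astype(np.uint8),0,2)[0][0]),1.5,True)[:,0]
    print(n,"exp base/top",np.round(c,1).tolist(),st[i])
    for q in p: print("  ",q,*[(C.inv().apply(onz(d,q,z)-pv)*1e3).round(1)[:2] for z in(.01,.022,.065)])
```

```text
24.85 [ 0.50020356 -0.1316527   0.16128935] [ 0.1200391   0.39699464 -0.68422028]
wrist exp base/top [[304.2, 121.3], [310.5, 125.7]] [ 276  108   60   32 1226]
   [334 111] [  2.1 -83.2] [  2.5 -81.4] [  4.  -74.8]
   [335 127] [-10.8 -83.6] [ -9.9 -81.7] [ -6.6 -75.1]
   [333 131] [-14.  -81.8] [-12.9 -80. ] [ -9.1 -73.6]
   [320 137] [-18.  -70.7] [-16.8 -69.3] [-12.4 -64.6]
   [304 139] [-18.6 -57.1] [-17.3 -56.3] [-12.9 -53.5]
   [278 135] [-13.5 -35.4] [-12.4 -35.5] [ -8.7 -35.8]
   [276 114] [  3.7 -35.2] [  4.  -35.3] [  5.3 -35.6]
   [279 112] [  5.1 -37.8] [  5.4 -37.8] [  6.4 -37.7]
   [332 108] [  4.6 -81.6] [  4.9 -79.9] [  6.  -73.5]
side exp base/top [[265.4, 245.7], [264.7, 225.7]] [264 232   7  12  28]
   [265 232] [  14.6 -108.9] [  9.3 -94.5] [-10.  -42.7]
   [270 239] [ -5.6 -86.8] [-10.6 -72.7] [-28.4 -22.5]
   [266 243] [ -1.3 -69.9] [ -6.4 -56.2] [-24.5  -7. ]
scene exp base/top [[268.3, 220.2], [268.6, 195.2]] [265 194   7  23 112]
   [268 194] [  67.4 -154.7] [  53.9 -136.1] [  5.5 -69.2]
   [271 196] [  56.1 -150.9] [  42.9 -132.3] [ -4.4 -65.8]
   [270 213] [ 12.4 -86.7] [  0.4 -69.9] [-42.6  -9.7]
   [265 216] [ 13.4 -70.2] [  1.4 -53.8] [-41.7   4.7]
   [265 196] [  67.  -142.6] [  53.5 -124.2] [  5.2 -58.6]
```

The foot is square to the jaws at clamp x about -5 mm, y about -59 mm, the stamp is upright and the arm is clear. Handing in.

```bash
python3 -c "
from plant import r
print(r.finish_job())"
```

```text
the job is handed in; nothing more can be done
None
```

I handed the job in at about 25 s with the stamp upright and locked in the clamp, at an estimated 8–10 N of squeeze (judged from the push at the ring, not measured), and no verdict came back.

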